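Sort the washed moulds and show the odd one to the inspection camera

ROBOT

A 6-joint arm with a two-finger parallel gripper is mounted at the origin on the work surface. World frame = base frame: x ahead of the robot, y to its left, z up, the work surface at z = 0. Lengths are in m, angles in degrees, forces in N, time in s.
With the tool pointing down it reaches from about 0.375 to 0.9 m from the base axis. Payload 3.1 kg.
Tool frame: the origin (TCP) lies between the finger pads; the fingertips stand 22 mm ahead of it and the grasp point (between the pads) lies 3 mm ahead of it; z points along the fingers, y is the line along which they close (so a half turn about z gives the same grasp; the last joint's range is limited). The gripper opens to 85 mm and grips with 20 to 120 N. Pads are 22 mm wide; open, the fingers measure 114 mm over their backs; the gripper's body (76 mm by 85 mm) begins 54 mm behind the grasp point. The pads swing forward as they close: fully open they stand 13 mm farther back than shut.
Start: joints at [60.189, 30.224, 82.088, -0, 67.689, -10.227], TCP at [0.209, 0.589, 0.253] pointing down, gripper open.
Joint ranges: [-176.69, 176.69], [-43.24, 126.21], [12.49, 139.97], [-82, 262], [0, 151.66], [-163.58, 163.58]. Speed limits (degrees/s): [159.86, 159.86, 180, 180, 180, 180].

INTERFACE

Orientations are given as a 3x3 rotation matrix whose columns are the frame's x, y, z axes.
In Python, from plant import ctrl, vision gives the robot as it stands. The module is installed in compiled form; this text tells all that it offers.
- The arm moves only by the tool apply_moves, never from a script. Its argument "increments" is a list of rows, each an object with "slide": the shift along the tool's x, y, z in units of 0.03 m (1.0 is 0.03 m), a list of three; "rot": the turn, a rotation vector about the tool's x, y, z in units of 5 degrees (1.0 is 5 degrees), a list of three; "hand": the opening, from 0 (shut) to 1 (fully open). In form: [{"slide": [x, y, z], "rot": [rx, ry, rz], "hand": hand}, ...]. A call has exactly 10 rows; each row shifts and turns the commanded pose from where the row before left it, along the tool's axes as they then stand; what a row does not reach is not made up. A row lasts 1/8 s, in which the tool goes at most 62.5 mm and 10.7 degrees, less where a joint would pass 70% of its speed; a pose out of reach is approached as far as the arm can. A call with a number of a shift or a turn outside -1 to 1 is refused whole. A call with a gripper value outside its range is refused whole. The fingers move at their own pace and stop on an object; "squeeze" is the grip in N (left out, the last holds). Time passes only in rows, so rows that do not move let the fingers close, or fill a call up. It gives the time, the measured TCP pose, the force, the opening and the grip force at its end, in the units of the state.
- ctrl.observe(): the state, without advancing time (a new reading comes with each control period).
- vision.get_image(name): name is "scene" or "top" or "wrist"; returns a dict with "pixels" (384x512x3 uint8, red, green, blue), "intrinsics" (3x3 intrinsics, pixels), "world_from_camera" (4x4, takes a point from camera to world coordinates); the wrist camera has in their place "T_tool_cam" (4x4, takes a point from camera to tool coordinates, whose origin is the TCP and whose axes are the flange's). Camera axes: x right, y down, z forward; pixel columns grow to the right and rows downward; lengths in m; the calibration is good to about 2 mm. A picture is of the moment at which its call begins: read the wrist's pose just before it. There is no depth.
- ctrl.hand_in(): hands the job in; it is judged then, once.
The state is a dict: "time": time; "joint_pos": joint angles; "dq": joint speeds; "joint_efforts": joint torques, N m; "position": TCP position; "tcp_rot": TCP orientation; "ft_force": force on the tool from outside, world axes, zero at the start; "ft_torque": the same for the moment, N m; "finger_gap": finger opening in m; "finger_force": force on a finger pad.
Only numpy, scipy, OpenCV 4.12 (cv2) and the standard library are available. Lean on these libraries where they do the work, as an engineer would, in place of code of your own. Each camera call takes 0.05 s, during which the arm holds its last target. There are 200 camera calls.

TASK

Three washed copper moulds stand upside down on the drain plate: set the short one and the tall one down (do not drop them), still upside down, in the tray row that already holds the sample mould of the same height, and let go. Then pick up the third mould, which fits neither row, and hold it in the air before the small inspection camera, its open mouth squarely facing the lens, centred on the lens and 10 cm in front of it; finish while holding it there still. Do not bump the camera, and leave the two samples, the white ramekin and the spoon where they are.

Things in the scene. Friction and masses are not known exactly. Their poses are not given: they have to be found in the camera images.
- mould_short: copper-coloured round metal mould 54 mm high, standing upside down: mouth at the bottom, flat closed end on top. Straight wall 47 mm in diameter; a rim 53 mm in diameter and 5 mm high round the mouth. Origin at the centre of the mouth, z axis from the mouth to the closed end (up at the start), same all round. One of the three washed ones on the drain plate.
- mould_mid: copper-coloured round metal mould 69 mm high, standing upside down: mouth at the bottom, flat closed end on top. Straight wall 47 mm in diameter; a rim 53 mm in diameter and 5 mm high round the mouth. Origin at the centre of the mouth, z axis from the mouth to the closed end (up at the start), same all round. One of the three washed ones on the drain plate. It fits neither row: the one to show.
- mould_tall: copper-coloured round metal mould 84 mm high, standing upside down: mouth at the bottom, flat closed end on top. Straight wall 47 mm in diameter; a rim 53 mm in diameter and 5 mm high round the mouth. Origin at the centre of the mouth, z axis from the mouth to the closed end (up at the start), same all round. One of the three washed ones on the drain plate.
- mould_mid_end (a point): centre of the closed end of the 69 mm mould, 69 mm from its mouth
- sample_short: copper-coloured round metal mould 54 mm high, standing upside down: mouth at the bottom, flat closed end on top. Straight wall 47 mm in diameter; a rim 53 mm in diameter and 5 mm high round the mouth. Origin at the centre of the mouth, z axis from the mouth to the closed end (up at the start), same all round. Loose, already in the tray; it marks the row for short moulds. Leave it.
- sample_tall: copper-coloured round metal mould 84 mm high, standing upside down: mouth at the bottom, flat closed end on top. Straight wall 47 mm in diameter; a rim 53 mm in diameter and 5 mm high round the mouth. Origin at the centre of the mouth, z axis from the mouth to the closed end (up at the start), same all round. Loose, already in the tray; it marks the row for tall moulds. Leave it.
- drain: fixed flat steel plate with small dark holes, 250 (x) x 230 (y) x 8 mm high; origin at the centre of its underside. The washed moulds stand on its top, at least 110 mm apart between centres.
- tray: fixed shallow steel tray 250 (x) x 216 (y) mm with walls 14 mm high and 4 mm thick and a floor 4 mm thick; origin at the centre of its underside. A wall along the middle (along its x axis) splits it into two rows, 102 mm wide, centred at y = +54 and -54 mm. A sample stands in each row near x = +65 mm; the rest of the row, about x = -55 mm, is free. Which row holds which sample varies.
- camera: fixed stand of the inspection camera: grey foot 90 x 70 x 12 mm and a short post; origin at the centre of the foot's underside. The head sits above it, highest point about 111 mm.
- lens: head of the inspection camera, fixed to the stand: blue 48 mm square housing, white ring of 54 mm diameter around the round lens. Origin at the centre of the lens face (95 mm above the counter, straight above the foot's origin); its z axis is the viewing direction, out of the lens: upwards, leaning 35 degrees from vertical towards the robot's side (the camera's own -x side).
- ramekin: loose small white open ceramic ramekin, empty, 56 mm rim diameter, 38 mm high; origin at the centre of its underside. Leave it.
- spoon: loose serving spoon with a black handle, 190 mm long, lying along its x axis, handle to -x; under 25 mm high. Leave it.
Mind the look-alikes: they are no part of the job. What is shaped like the mould_short but black is not meant.

How it is judged:
By the outcome, as a careful person would: the job done as asked, in the order asked, and still so for the second after the job is handed in, while the arm keeps its last pose, push and grip.
It also fails if it takes over 67 s, if anything falls off the work surface, if the arm or the gripper's body presses on something with over 40 N, if the wrist force passes 120 N, or if a joint passes its speed limit or range.

## Working session

There is one attempt and no reset: what is moved stays moved. The work goes in short steps, Python scripts to look and compute and a tool call to move; the robot and the scene stay as the last step left them, time stands still between calls to the robot, and variables do not carry over. Pictures are saved under pics/ and viewed, at most 10 in all, crops included, and the job is handed in when it is done.

Besides the shell and the picture viewer there is one more tool, called by a JSON object that holds its "api" and its "payload", one argument or row to a line. apply_moves: Moves the arm, as the interface text tells. Shifts and turns lie within -1 to 1; 1 stands for 0.03 m of shift or 5 degrees of turn. Its arguments: {"type":"object","properties":{"increments":{"type":"array","items":{"type":"object","properties":{"slide":{"type":"array","items":{"type":"number","minimum":-1,"maximum":1}},"rot":{"type":"array","items":{"type":"number","minimum":-1,"maximum":1}},"hand":{"type":"number"}}}},"squeeze":{"type":"number"}},"required":["increments"]}

```bash
mkdir -p pics; python3 - <<'E'
from plant import ctrl, vision
import cv2,numpy as np,pickle
s=ctrl.observe(); print(s)
d={}
for n in("scene","top"):
    i=vision.get_image(n); d[n]=i
    cv2.imwrite(f"pics/{n}0.png",cv2.resize(i["pixels"][:,:,::-1],(800,600),interpolation=cv2.INTER_CUBIC))
    print(n,i["intrinsics"],np.round(i["world_from_camera"],4))
pickle.dump(d,open("d.pkl","wb"))
E
```

```text
{'time': 0.0, 'joint_pos': array([ 6.01898524e+01,  3.02779245e+01,  8.21568288e+01,  6.07149405e-04,
        6.76878891e+01, -1.02265180e+01]), 'dq': array([-0.0604569 ,  0.05923532,  0.11368079, -0.06008094,  0.06691033,
        0.0032075 ]), 'joint_efforts': array([-2.23217874e-03, -4.42361140e+01, -1.78023487e+01, -4.25523904e-04,
        8.43916554e-03,  9.45591808e-06]), 'position': array([0.20911502, 0.58827361, 0.25234227]), 'tcp_rot': array([[-9.42151698e-01,  3.35185065e-01, -1.07261369e-03],
       [ 3.35186555e-01,  9.42149957e-01, -1.85240013e-03],
       [ 3.89666086e-04, -2.10476762e-03, -9.99997709e-01]]), 'ft_force': array([ 0.39848518, -0.00812512, -0.0230955 ]), 'ft_torque': array([0.02418918, 0.03174939, 0.01423628]), 'finger_force': 0.0, 'finger_gap': 0.08516988917712344}
scene [[470.34889385   0.         259.62037544]
 [  0.         470.34889385 188.8765564 ]
 [  0.           0.           1.        ]] [[-0.504   0.7054 -0.4984  1.2273]
 [ 0.8635  0.3997 -0.3075  0.4753]
 [-0.0177 -0.5853 -0.8106  1.0814]
 [ 0.      0.      0.      1.    ]]
top [[373.59173436   0.         258.78629671]
 [  0.         373.59173436 198.44625231]
 [  0.           0.           1.        ]] [[-0.0176 -0.996   0.0872  0.5347]
 [-0.9996  0.0158 -0.0217  0.099 ]
 [ 0.0203 -0.0875 -0.996   1.1769]
 [ 0.      0.      0.      1.    ]]
```

View pics/top0.png

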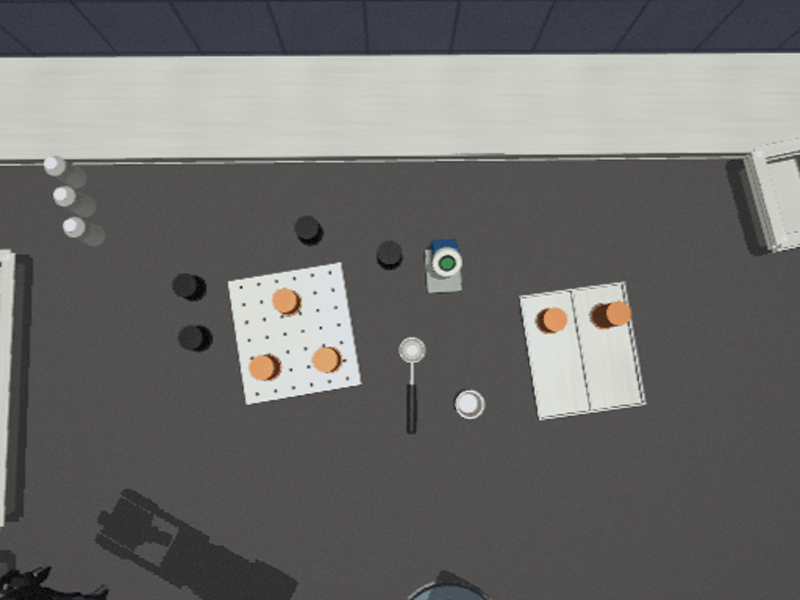

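View pics/scene0.png

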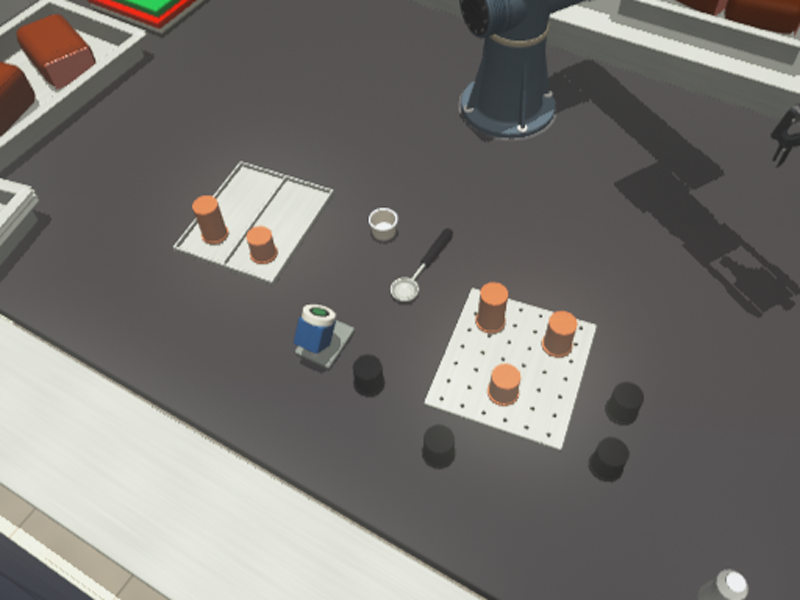

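The top view (800x600) shows the drain moulds at (286,300), (264,367) and (326,359). The tray samples are at (552,319) and (619,313), and the lens is at (447,263). In the scene view, (492,307) is the tallest, (505,384) the shortest and (560,333) the middle one. I'll triangulate the top discs next.

```bash
cat > h.py <<'E'
import numpy as np,cv2,pickle
def ray(i,uv,T=None):
    T=i["world_from_camera"] if T is None else T
    d=T[:3,:3]@np.linalg.solve(i["intrinsics"],[uv[0],uv[1],1]); return T[:3,3],d
def atz(i,uv,z,T=None):
    o,d=ray(i,uv,T); return o+d*(z-o[2])/d[2]
def tri(a,b):
    (o,d),(p,e)=a,b; s=np.linalg.lstsq(np.c_[d,-e],p-o,rcond=None)[0]
    A,B=o+d*s[0],p+e*s[1]; return (A+B)/2,np.linalg.norm(A-B)
E
python3 - <<'E'
from h import *
d=pickle.load(open("d.pkl","rb"))
def discs(i,n):
    p=i["pixels"].astype(int); m=((p[...,0]>195)&(p[...,0]-p[...,2]>70)).astype(np.uint8)
    c,l,s,ce=cv2.connectedComponentsWithStats(m)
    for k in range(1,c):
        if s[k,4]>30: print(n,s[k],ce[k],ce[k]*1.5625)
discs(d["top"],"top");discs(d["scene"],"scene")
sc=800/512
for n,uv in dict(tall=(326,359),mid=(264,367),short=(286,300)).items(): pass
t=d["top"]
for name,uvs,z in [("drain",[(228,281),(341,263),(361,384),(247,404)],.008),("tray",[(519,296),(625,282),(646,404),(540,419)],.014),("foot",[(426,250),(460,247),(463,291),(428,293)],.012),("lens",[(447,263)],.095),("ramekin",[(469,404)],.038),("spoon",[(411,350),(411,432)],.01)]:
    print(name,[np.round(atz(t,(u/sc,v/sc),z)[:2],4) for u,v in uvs])
crops=[(d["top"]["pixels"][145:195,260:310],), (d["scene"]["pixels"][185:245,180:240],)]
ims=[cv2.resize(c[0][:,:,::-1],(400,400),interpolation=cv2.INTER_CUBIC) for c in crops]
cv2.imwrite("pics/cam.png",np.hstack(ims))
E
```

```text
top [174 185  15  15 173] [181.34104046 191.73988439] [283.34537572 299.59356936]
top [389 193  14  15 175] [395.53714286 200.02285714] [618.02678571 312.53571429]
top [348 197  15  15 176] [354.96590909 204.02272727] [554.63423295 318.78551136]
top [200 223  15  16 184] [207.27173913 229.9076087 ] [323.86209239 359.23063859]
top [159 228  16  15 184] [166.63586957 234.94021739] [260.3685462  367.09408967]
scene [ 63   0  56  15 156] [89.86538462  6.27564103] [140.41466346   9.8056891 ]
scene [123 125  16  12 144] [130.6875     130.52777778] [204.19921875 203.94965278]
scene [158 145  16  12 146] [165.21917808 150.20547945] [258.15496575 234.69606164]
scene [307 181  18  14 197] [315.7106599  187.37055838] [493.29790609 292.76649746]
scene [351 199  19  15 214] [359.78971963 206.04672897] [562.17143692 321.94801402]
scene [315 233  18  16 230] [323.49130435 240.37826087] [505.45516304 375.59103261]
drain [array([0.7012, 0.4264]), array([0.7345, 0.1998]), array([0.491 , 0.1622]), array([0.456 , 0.3871])]
tray [array([ 0.6612, -0.1576]), array([ 0.6864, -0.3741]), array([ 0.4414, -0.4037]), array([ 0.4161, -0.1908])]
foot [array([0.758 , 0.0276]), array([ 0.7632, -0.0415]), array([ 0.6733, -0.0452]), array([0.6703, 0.0255])]
lens [array([ 0.7168, -0.0062])]
ramekin [array([ 0.4499, -0.0478])]
spoon [array([0.5566, 0.0617]), array([0.3954, 0.0647])]
```

View pics/cam.png

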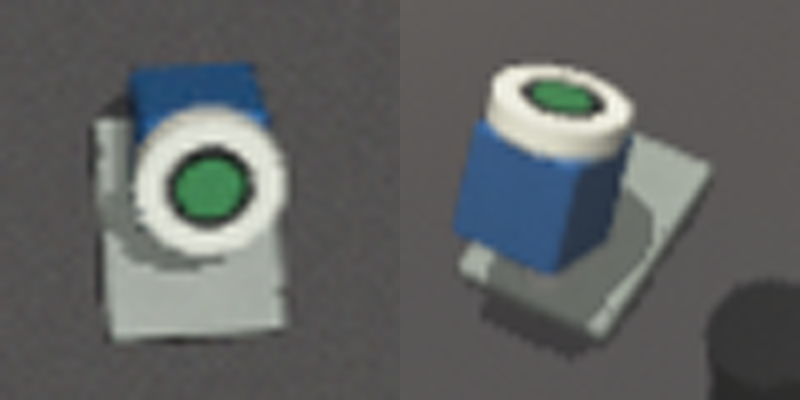

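The crop shows the lens's green disc at about (209,187) in the top crop and (166,96) in the scene crop. The foot corners in the top crop are (95,122), (113,340) and (284,326).

```bash
python3 - <<'E'
from h import *
d=pickle.load(open("d.pkl","rb")); t,s=d["top"],d["scene"]
P={"short":((181.34,191.74),(323.49,240.38),.062),"tall":((207.27,229.91),(315.71,187.37),.092),"mid":((166.64,234.94),(359.79,206.05),.077),
"sA":((354.97,204.02),(165.22,150.21),.058),"sB":((395.54,200.02),(130.69,130.53),.088)}
for n,(a,b,z) in P.items(): print(n,np.round(tri(ray(t,a),ray(s,b)),4) if 0 else [np.round(x,4) for x in tri(ray(t,a),ray(s,b))],np.round(atz(t,a,z),4),np.round(atz(s,b,z),4))
c=lambda u,v:((u+.5)/8-.5+260,(v+.5)/8-.5+145)
print("lens",tri(ray(t,c(209,187)),ray(s,((166.5)/6.667-.5+180,96.5/6.667-.5+185))),atz(t,c(209,187),.095))
f=[atz(t,c(*p),.012)[:2] for p in((95,122),(113,340),(284,326))]; print(np.round(f,4))
for a,b in((1,0),(1,2)): v=f[b]-f[a]; print(np.linalg.norm(v),np.degrees(np.arctan2(v[1],v[0])))
print("foot ctr",(f[0]+f[2])/2)
E
python3 - <<'E'
import sys; sys.path.insert(0,'.')
from h import *
d=pickle.load(open("d.pkl","rb")); t=d["top"]; sc=800/512
q=np.array([atz(t,((u+.5)/sc-.5,(v+.5)/sc-.5),.014)[:2] for u,v in[(519,296),(625,282),(646,404),(540,419)]])
print("tray c",q.mean(0)); x=(q[0]-q[3]+q[1]-q[2]); x/=np.linalg.norm(x); y=np.array([-x[1],x[0]]); print(x,np.degrees(np.arctan2(x[1],x[0])))
for k in(54,-54):print(k,q.mean(0)+y*k/1000-x*.055,q.mean(0)+y*k/1000+x*.065)
E
```

```text
short [array([0.6567, 0.3054, 0.0599]), np.float64(0.0016)] [0.6561 0.3058 0.062 ] [0.6583 0.3051 0.062 ]
tall [array([0.5414, 0.2248, 0.0905]), np.float64(0.0023)] [0.5409 0.2257 0.092 ] [0.543  0.2242 0.092 ]
mid [array([0.5288, 0.345 , 0.0758]), np.float64(0.002)] [0.5284 0.3457 0.077 ] [0.5303 0.3443 0.077 ]
sA [array([ 0.6119, -0.2172,  0.0562]), np.float64(0.0027)] [ 0.6111 -0.2155  0.058 ] [ 0.6134 -0.2174  0.058 ]
sB [array([ 0.6196, -0.3292,  0.0868]), np.float64(0.002)] [ 0.619  -0.3277  0.088 ] [ 0.6206 -0.3293  0.088 ]
lens (array([ 0.71792042, -0.00511455,  0.09542123]), np.float64(0.00018416443615632786)) [ 0.71794421 -0.00507472  0.095     ]
[[ 0.7586  0.0314]
 [ 0.6718  0.0262]
 [ 0.6763 -0.0413]]
0.08696747650483035 3.4858910189164876
0.06758740635103423 -86.16865209891176
foot ctr [ 0.71746241 -0.00492184]
tray c [ 0.55184278 -0.28097764]
[0.99189604 0.12705213] 7.299279042765536
54 [ 0.49042768 -0.23440312] [ 0.60945521 -0.21915687]
-54 [ 0.50414931 -0.3415279 ] [ 0.62317684 -0.32628164]
```

```bash
cat >> h.py <<'E'
from scipy.spatial.transform import Rotation as Ro
def Rdown(th,tilt=0):
    c,s=np.cos(np.radians(th)),np.sin(np.radians(th)); a=np.radians(tilt)
    y=np.array([-s,c,0]); z=np.array([c*np.sin(a),s*np.sin(a),-np.cos(a)])
    return np.c_[np.cross(y,z),y,z]
def plan(wps,p=None,R=None):
    """wps: (xyz,R,nrows); prints slide / rot rows in move units"""
    from plant import ctrl
    if p is None: s=ctrl.observe(); p=s["position"]; R=np.array(s["tcp_rot"])
    for q,Q,n in wps:
        q=np.array(q,float); rv=Ro.from_matrix(R.T@Q).as_rotvec()
        for k in range(n):
            dR=Ro.from_rotvec(rv/n).as_matrix(); sl=R.T@(q-p)/(n-k)
            print(np.round(sl/.03,3).tolist(),np.round(np.degrees(rv/n)/5,3).tolist())
            p=p+R@sl; R=R@dR
        print("-- at",q)
E
python3 - <<'E'
from h import *
R=Rdown(3.6)
plan([([.657,.3052,.16],R,19),([.657,.3052,.047],R,5)])
E
```

```text
[-0.907, -0.204, 0.162] [-0.001, -0.0, -0.244]
[-0.902, -0.224, 0.162] [-0.001, -0.0, -0.244]
[-0.897, -0.243, 0.162] [-0.001, -0.0, -0.244]
[-0.892, -0.262, 0.162] [-0.001, -0.0, -0.244]
[-0.886, -0.281, 0.162] [-0.001, -0.0, -0.244]
[-0.88, -0.3, 0.162] [-0.001, -0.0, -0.244]
[-0.873, -0.318, 0.162] [-0.001, -0.0, -0.244]
[-0.866, -0.337, 0.162] [-0.001, -0.0, -0.244]
[-0.859, -0.355, 0.162] [-0.001, -0.0, -0.244]
[-0.851, -0.373, 0.162] [-0.001, -0.0, -0.244]
[-0.843, -0.392, 0.162] [-0.001, -0.0, -0.244]
[-0.834, -0.409, 0.162] [-0.001, -0.0, -0.244]
[-0.826, -0.427, 0.162] [-0.001, -0.0, -0.244]
[-0.816, -0.445, 0.162] [-0.001, -0.0, -0.244]
[-0.807, -0.462, 0.162] [-0.001, -0.0, -0.244]
[-0.797, -0.479, 0.162] [-0.001, -0.0, -0.244]
[-0.786, -0.496, 0.162] [-0.001, -0.0, -0.244]
[-0.775, -0.512, 0.162] [-0.001, -0.0, -0.244]
[-0.764, -0.529, 0.162] [-0.001, -0.0, -0.244]
-- at [0.657  0.3052 0.16  ]
[0.0, 0.0, 0.753] [-0.0, 0.0, -0.0]
[0.0, 0.0, 0.753] [-0.0, 0.0, -0.0]
[-0.0, 0.0, 0.753] [-0.0, 0.0, -0.0]
[-0.0, 0.0, 0.753] [-0.0, 0.0, -0.0]
[-0.0, 0.0, 0.753] [-0.0, 0.0, -0.0]
-- at [0.657  0.3052 0.047 ]
```

{"api": "apply_moves", "payload": {
  "increments": [
    {"slide": [-0.9,-0.2,0.16],"rot": [0,0,-0.24],"hand": 1},
    {"slide": [-0.9,-0.22,0.16],"rot": [0,0,-0.24],"hand": 1},
    {"slide": [-0.9,-0.24,0.16],"rot": [0,0,-0.24],"hand": 1},
    {"slide": [-0.9,-0.26,0.16],"rot": [0,0,-0.24],"hand": 1},
    {"slide": [-0.9,-0.28,0.16],"rot": [0,0,-0.24],"hand": 1},
    {"slide": [-0.88,-0.3,0.16],"rot": [0,0,-0.24],"hand": 1},
    {"slide": [-0.87,-0.32,0.16],"rot": [0,0,-0.24],"hand": 1},
    {"slide": [-0.87,-0.34,0.16],"rot": [0,0,-0.24],"hand": 1},
    {"slide": [-0.86,-0.36,0.16],"rot": [0,0,-0.24],"hand": 1},
    {"slide": [-0.85,-0.37,0.16],"rot": [0,0,-0.24],"hand": 1}
  ],
  "squeeze": 40
}}

```text
time: 1.35
position: [0.446, 0.4388, 0.2046]
tcp_rot: [[-0.991, 0.131, -0.001], [0.131, 0.991, -0.001], [0.001, -0.001, -1.0]]
ft_force: [0.4, -0.7, -0.3]
finger_gap: 0.0853
finger_force: 0.0
```

{"api": "apply_moves", "payload": {
  "increments": [
    {"slide": [-0.84,-0.39,0.16],"rot": [0,0,-0.24],"hand": 1},
    {"slide": [-0.83,-0.41,0.16],"rot": [0,0,-0.24],"hand": 1},
    {"slide": [-0.83,-0.43,0.16],"rot": [0,0,-0.24],"hand": 1},
    {"slide": [-0.82,-0.45,0.16],"rot": [0,0,-0.24],"hand": 1},
    {"slide": [-0.81,-0.46,0.16],"rot": [0,0,-0.24],"hand": 1},
    {"slide": [-0.8,-0.48,0.16],"rot": [0,0,-0.24],"hand": 1},
    {"slide": [-0.79,-0.5,0.16],"rot": [0,0,-0.24],"hand": 1},
    {"slide": [-0.78,-0.51,0.16],"rot": [0,0,-0.24],"hand": 1},
    {"slide": [-0.76,-0.53,0.16],"rot": [0,0,-0.24],"hand": 1},
    {"slide": [0,0,0],"rot": [0,0,0],"hand": 1}
  ]
}}

```text
time: 2.6
position: [0.6584, 0.3025, 0.1608]
tcp_rot: [[-0.999, -0.053, -0.001], [-0.053, 0.999, -0.001], [0.001, -0.0, -1.0]]
ft_force: [-0.1, 1.3, 0.1]
finger_gap: 0.0853
finger_force: 0.0
```

```bash
python3 - <<'E'
from h import *
from plant import ctrl,vision
s=ctrl.observe(); w=vision.get_image("wrist"); print(s["time"],s["position"],s["tcp_rot"])
w["T"]=np.r_[np.c_[s["tcp_rot"],s["position"]],[[0,0,0,1]]]@w["T_tool_cam"]; pickle.dump(w,open("w1.pkl","wb"))
print(w["T_tool_cam"],w["intrinsics"])
cv2.imwrite("pics/w1.png",cv2.resize(w["pixels"][:,:,::-1],(800,600)))
plan([([.657,.3052,.047],Rdown(3.6),6)])
E
```

```text
2.6 [0.65841467 0.30246817 0.16082355] [[-9.98576998e-01 -5.33205416e-02 -9.47907738e-04]
 [-5.33200378e-02  9.98577324e-01 -5.49074210e-04]
 [ 9.75836106e-04 -4.97750400e-04 -9.99999400e-01]]
[[ 1.29292248e-04 -9.59194965e-01 -2.82745474e-01  7.22209401e-02]
 [ 9.99999981e-01  8.29663254e-05  1.75816655e-04 -5.24766466e-04]
 [-1.45184097e-04 -2.82745492e-01  9.59194957e-01 -1.19735278e-01]
 [ 0.00000000e+00  0.00000000e+00  0.00000000e+00  1.00000000e+00]] [[278.10990419   0.         258.75021244]
 [  0.         278.10990419 194.14779166]
 [  0.           0.           1.        ]]
[-0.001, 0.01, 0.634] [-0.0, -0.004, -0.016]
[-0.001, 0.01, 0.634] [-0.0, -0.004, -0.016]
[-0.001, 0.01, 0.634] [-0.0, -0.004, -0.016]
[-0.001, 0.01, 0.634] [-0.0, -0.004, -0.016]
[-0.0, 0.01, 0.634] [-0.0, -0.004, -0.016]
[-0.0, 0.01, 0.634] [-0.0, -0.004, -0.016]
-- at [0.657  0.3052 0.047 ]
```

View pics/w1.png

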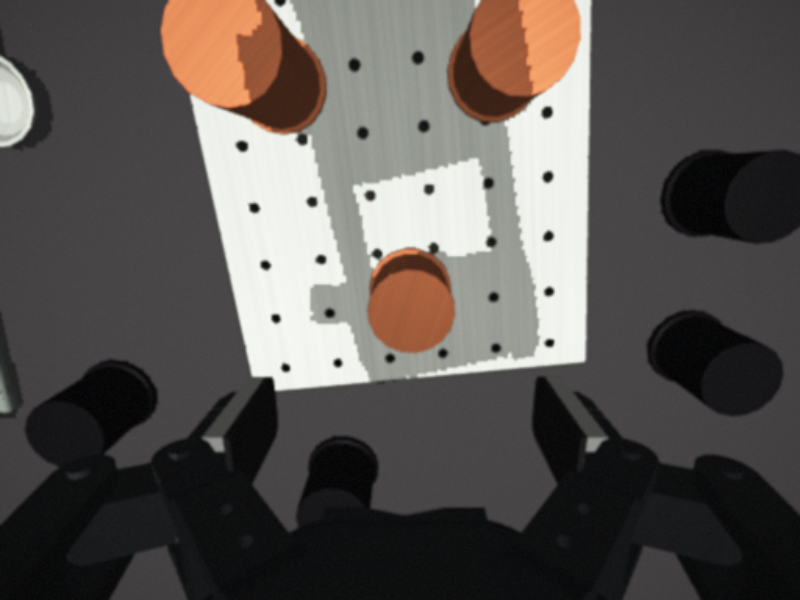

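The wrist view shows the short mould's top at (411,310), which puts it near (0.654, 0.305) and agrees with the triangulation to about 3 mm. I'll descend and grip.

{"api": "apply_moves", "payload": {
  "increments": [
    {"slide": [0.05,0.04,0.63],"hand": 1,"rot": [0,0,0]},
    {"slide": [0.05,0.04,0.63],"rot": [0,0,0],"hand": 1},
    {"slide": [0,0,0.63],"rot": [0,0,0],"hand": 1},
    {"slide": [0,0,0.63],"rot": [0,0,0],"hand": 1},
    {"slide": [0,0,0.63],"rot": [0,0,0],"hand": 1},
    {"slide": [0,0,0.63],"rot": [0,0,0],"hand": 1},
    {"slide": [0,0,0],"rot": [0,0,0],"hand": 1},
    {"slide": [0,0,0],"rot": [0,0,0],"hand": 0},
    {"slide": [0,0,0],"rot": [0,0,0],"hand": 0},
    {"slide": [0,0,0],"rot": [0,0,0],"hand": 0}
  ],
  "squeeze": 40
}}

```text
time: 3.9
position: [0.6551, 0.3067, 0.0501]
tcp_rot: [[-0.998, -0.056, 0.003], [-0.056, 0.998, 0.001], [-0.003, 0.001, -1.0]]
ft_force: [0.1, 1.0, 2.1]
finger_gap: 0.0461
finger_force: 41.4
```

```bash
python3 - <<'E'
from h import *
R=Rdown(3.6)
plan([([.655,.3065,.18],R,5),([.490,-.234,.18],R,20)])
E
```

```text
[-0.001, -0.001, -0.866] [0.001, 0.006, -0.015]
[-0.001, -0.001, -0.866] [0.001, 0.006, -0.015]
[-0.001, -0.001, -0.866] [0.001, 0.006, -0.015]
[-0.0, -0.001, -0.866] [0.001, 0.006, -0.015]
[0.0, -0.001, -0.866] [0.001, 0.006, -0.015]
-- at [0.655  0.3065 0.18  ]
[0.331, -0.882, 0.0] [0.0, -0.0, 0.0]
[0.331, -0.882, 0.0] [0.0, -0.0, 0.0]
[0.331, -0.882, 0.0] [0.0, -0.0, 0.0]
[0.331, -0.882, 0.0] [0.0, -0.0, 0.0]
[0.331, -0.882, 0.0] [0.0, -0.0, 0.0]
[0.331, -0.882, 0.0] [0.0, -0.0, 0.0]
[0.331, -0.882, 0.0] [0.0, -0.0, 0.0]
[0.331, -0.882, 0.0] [0.0, -0.0, 0.0]
[0.331, -0.882, 0.0] [0.0, -0.0, 0.0]
[0.331, -0.882, 0.0] [0.0, -0.0, 0.0]
[0.331, -0.882, 0.0] [0.0, -0.0, 0.0]
[0.331, -0.882, 0.0] [0.0, -0.0, 0.0]
[0.331, -0.882, 0.0] [0.0, -0.0, 0.0]
[0.331, -0.882, 0.0] [0.0, -0.0, 0.0]
[0.331, -0.882, 0.0] [0.0, -0.0, 0.0]
[0.331, -0.882, 0.0] [0.0, -0.0, 0.0]
[0.331, -0.882, 0.0] [0.0, -0.0, 0.0]
[0.331, -0.882, 0.0] [0.0, -0.0, 0.0]
[0.331, -0.882, 0.0] [0.0, -0.0, 0.0]
[0.331, -0.882, 0.0] [0.0, -0.0, 0.0]
-- at [ 0.49  -0.234  0.18 ]
```

{"api": "apply_moves", "payload": {
  "increments": [
    {"slide": [0,0,-0.5],"rot": [0,0,0],"hand": 0},
    {"slide": [0,0,-0.9],"rot": [0,0,0],"hand": 0},
    {"slide": [0,0,-0.95],"rot": [0,0,0],"hand": 0},
    {"slide": [0,0,-0.95],"rot": [0,0,0],"hand": 0},
    {"slide": [0.15,-0.4,-0.95],"rot": [0,0,0],"hand": 0},
    {"slide": [0.32,-0.85,0],"rot": [0,0,0],"hand": 0},
    {"slide": [0.33,-0.88,0],"rot": [0,0,0],"hand": 0},
    {"slide": [0.33,-0.88,0],"rot": [0,0,0],"hand": 0},
    {"slide": [0.33,-0.88,0],"rot": [0,0,0],"hand": 0},
    {"slide": [0.33,-0.88,0],"rot": [0,0,0],"hand": 0}
  ]
}}

```text
time: 5.15
position: [0.6083, 0.1597, 0.1773]
tcp_rot: [[-0.998, -0.056, 0.001], [-0.056, 0.998, 0.0], [-0.001, 0.0, -1.0]]
ft_force: [0.7, 0.9, -1.2]
finger_gap: 0.046
finger_force: 41.1
```

{"api": "apply_moves", "payload": {
  "increments": [
    {"slide": [0.33,-0.88,0],"rot": [0,0,0],"hand": 0},
    {"slide": [0.33,-0.88,0],"rot": [0,0,0],"hand": 0},
    {"slide": [0.33,-0.88,0],"rot": [0,0,0],"hand": 0},
    {"slide": [0.33,-0.88,0],"rot": [0,0,0],"hand": 0},
    {"slide": [0.33,-0.88,0],"rot": [0,0,0],"hand": 0},
    {"slide": [0.33,-0.88,0],"rot": [0,0,0],"hand": 0},
    {"slide": [0.33,-0.88,0],"rot": [0,0,0],"hand": 0},
    {"slide": [0.33,-0.88,0],"rot": [0,0,0],"hand": 0},
    {"slide": [0.33,-0.88,0],"rot": [0,0,0],"hand": 0},
    {"slide": [0.33,-0.88,0],"rot": [0,0,0],"hand": 0}
  ]
}}

```text
time: 6.4
position: [0.5245, -0.1095, 0.1773]
tcp_rot: [[-0.998, -0.056, 0.001], [-0.056, 0.998, -0.001], [-0.001, -0.001, -1.0]]
ft_force: [-0.0, 0.1, -1.3]
finger_gap: 0.0459
finger_force: 41.1
```

{"api": "apply_moves", "payload": {
  "increments": [
    {"slide": [0.33,-0.88,0],"rot": [0,0,0],"hand": 0},
    {"slide": [0.33,-0.88,0],"rot": [0,0,0],"hand": 0},
    {"slide": [0.33,-0.88,0],"rot": [0,0,0],"hand": 0},
    {"slide": [0.33,-0.88,0],"rot": [0,0,0],"hand": 0},
    {"slide": [0.2,-0.5,0.2],"rot": [0,0,0],"hand": 0},
    {"slide": [0,0,0.7],"rot": [0,0,0],"hand": 0},
    {"slide": [0,0,0.9],"rot": [0,0,0],"hand": 0},
    {"slide": [0,0,0.7],"rot": [0,0,0],"hand": 0},
    {"slide": [0,0,0],"rot": [0,0,0],"hand": 0},
    {"slide": [0,0,0],"rot": [0,0,0],"hand": 0}
  ]
}}

```text
time: 7.65
position: [0.4862, -0.2317, 0.1018]
tcp_rot: [[-0.998, -0.056, 0.001], [-0.056, 0.998, -0.001], [-0.001, -0.001, -1.0]]
ft_force: [0.3, -1.0, -0.9]
finger_gap: 0.0459
finger_force: 41.2
```

```bash
python3 - <<'E'
from h import *
plan([([.490,-.234,.070],Rdown(3.6),2),([.490,-.234,.0465],Rdown(3.6),1)])
E
```

```text
[-0.06, -0.042, 0.531] [-0.003, 0.005, -0.037]
[-0.06, -0.042, 0.531] [-0.003, 0.005, -0.037]
-- at [ 0.49  -0.234  0.07 ]
[0.0, 0.0, 0.783] [-0.0, -0.0, -0.0]
-- at [ 0.49   -0.234   0.0465]
```

{"api": "apply_moves", "payload": {
  "increments": [
    {"slide": [-0.06,-0.04,0.5],"rot": [0,0,0],"hand": 0},
    {"slide": [-0.06,-0.04,0.5],"rot": [0,0,0],"hand": 0},
    {"slide": [0,0,0.4],"rot": [0,0,0],"hand": 0},
    {"slide": [0,0,0.2],"rot": [0,0,0],"hand": 0},
    {"slide": [0,0,0.15],"rot": [0,0,0],"hand": 0},
    {"slide": [0,0,0.05],"rot": [0,0,0],"hand": 0},
    {"slide": [0,0,0],"rot": [0,0,0],"hand": 0},
    {"slide": [0,0,0],"rot": [0,0,0],"hand": 0},
    {"slide": [0,0,0],"rot": [0,0,0],"hand": 0},
    {"slide": [0,0,0],"rot": [0,0,0],"hand": 0}
  ]
}}

```text
time: 8.9
position: [0.4896, -0.2338, 0.0474]
tcp_rot: [[-0.998, -0.056, 0.0], [-0.056, 0.998, -0.0], [-0.0, -0.0, -1.0]]
ft_force: [-0.5, -0.9, -1.2]
finger_gap: 0.0461
finger_force: 41.2
```

{"api": "apply_moves", "payload": {
  "increments": [
    {"slide": [0,0,0.02],"rot": [0,0,0],"hand": 0},
    {"slide": [0,0,0.02],"rot": [0,0,0],"hand": 0},
    {"slide": [0,0,0.02],"rot": [0,0,0],"hand": 0},
    {"slide": [0,0,0],"rot": [0,0,0],"hand": 0},
    {"slide": [0,0,0],"rot": [0,0,0],"hand": 0},
    {"slide": [0,0,0],"rot": [0,0,0],"hand": 0},
    {"slide": [0,0,0],"rot": [0,0,0],"hand": 0},
    {"slide": [0,0,0],"rot": [0,0,0],"hand": 0},
    {"slide": [0,0,0],"rot": [0,0,0],"hand": 0},
    {"slide": [0,0,0],"rot": [0,0,0],"hand": 0}
  ]
}}

```text
time: 10.15
position: [0.4895, -0.2338, 0.0461]
tcp_rot: [[-0.998, -0.056, 0.0], [-0.056, 0.998, -0.0], [-0.0, -0.0, -1.0]]
ft_force: [-1.7, 0.5, 4.6]
finger_gap: 0.0459
finger_force: 41.7
```

{"api": "apply_moves", "payload": {
  "increments": [
    {"slide": [0,0,0],"rot": [0,0,0],"hand": 0.8},
    {"slide": [0,0,0],"rot": [0,0,0],"hand": 0.8},
    {"slide": [0,0,0],"rot": [0,0,0],"hand": 0.8},
    {"slide": [0,0,-0.3],"rot": [0,0,0],"hand": 0.8},
    {"slide": [0,0,-0.8],"rot": [0,0,0],"hand": 0.8},
    {"slide": [0,0,-0.9],"rot": [0,0,0],"hand": 0.8},
    {"slide": [0,0,-1],"rot": [0,0,0],"hand": 0.8},
    {"slide": [0,0,-1],"rot": [0,0,0],"hand": 1},
    {"slide": [-0.08,0.45,-0.5],"rot": [0,0,0],"hand": 1},
    {"slide": [-0.15,0.89,0],"rot": [0,0,0],"hand": 1}
  ]
}}

```text
time: 11.4
position: [0.4949, -0.1933, 0.1819]
tcp_rot: [[-0.999, -0.055, 0.003], [-0.055, 0.999, -0.002], [-0.003, -0.002, -1.0]]
ft_force: [0.1, 0.2, 0.5]
finger_gap: 0.0856
finger_force: 0.0
```

{"api": "apply_moves", "payload": {
  "increments": [
    {"slide": [-0.15,0.89,0],"rot": [0,0,0],"hand": 1},
    {"slide": [-0.15,0.89,0],"rot": [0,0,0],"hand": 1},
    {"slide": [-0.15,0.89,0],"rot": [0,0,0],"hand": 1},
    {"slide": [-0.15,0.89,0],"rot": [0,0,0],"hand": 1},
    {"slide": [-0.15,0.89,0],"rot": [0,0,0],"hand": 1},
    {"slide": [-0.15,0.89,0],"rot": [0,0,0],"hand": 1},
    {"slide": [-0.15,0.89,0],"rot": [0,0,0],"hand": 1},
    {"slide": [-0.15,0.89,0],"rot": [0,0,0],"hand": 1},
    {"slide": [-0.15,0.89,0],"rot": [0,0,0],"hand": 1},
    {"slide": [-0.15,0.89,0],"rot": [0,0,0],"hand": 1}
  ]
}}

```text
time: 12.65
position: [0.5231, 0.0776, 0.1801]
tcp_rot: [[-0.998, -0.057, -0.002], [-0.057, 0.998, 0.0], [0.002, 0.0, -1.0]]
ft_force: [0.5, -0.8, 0.4]
finger_gap: 0.0852
finger_force: 0.0
```

{"api": "apply_moves", "payload": {
  "increments": [
    {"slide": [-0.15,0.89,0],"rot": [0,0,0],"hand": 1},
    {"slide": [-0.15,0.89,0],"rot": [0,0,0],"hand": 1},
    {"slide": [-0.15,0.89,0],"rot": [0,0,0],"hand": 1},
    {"slide": [-0.15,0.89,0],"rot": [0,0,0],"hand": 1},
    {"slide": [-0.15,0.89,0],"rot": [0,0,0],"hand": 1},
    {"slide": [-0.1,0.5,0],"rot": [0,0,0],"hand": 1},
    {"slide": [0,0,0],"rot": [0,0,0],"hand": 1},
    {"slide": [0,0,0],"rot": [0,0,0],"hand": 1},
    {"slide": [0,0,0],"rot": [0,0,0],"hand": 1},
    {"slide": [0,0,0],"rot": [0,0,0],"hand": 1}
  ]
}}

```text
time: 13.9
position: [0.5413, 0.2248, 0.1804]
tcp_rot: [[-0.998, -0.055, -0.0], [-0.055, 0.998, -0.0], [0.0, -0.0, -1.0]]
ft_force: [0.5, -0.6, -0.4]
finger_gap: 0.0852
finger_force: 0.0
```

```bash
python3 - <<'E'
from h import *
from plant import ctrl,vision
s=ctrl.observe(); w=vision.get_image("wrist"); top=vision.get_image("top")
w["T"]=np.r_[np.c_[s["tcp_rot"],s["position"]],[[0,0,0,1]]]@w["T_tool_cam"]; pickle.dump(w,open("w2.pkl","wb"))
a=cv2.resize(w["pixels"][:,:,::-1],(480,360)); b=cv2.resize(top["pixels"][170:280,310:430,::-1],(320,293))
c=np.zeros((360,800,3),np.uint8); c[:,:480]=a; c[:293,480:]=b
cv2.imwrite("pics/w2.png",c)
plan([([.5414,.2248,.07],Rdown(3.6),5)])
E
```

```text
[-0.0, -0.001, 0.736] [-0.0, -0.0, -0.017]
[-0.0, -0.001, 0.736] [-0.0, -0.0, -0.017]
[-0.0, -0.001, 0.736] [-0.0, -0.0, -0.017]
[-0.0, -0.001, 0.736] [-0.0, -0.0, -0.017]
[-0.0, -0.001, 0.736] [-0.0, -0.0, -0.017]
-- at [0.5414 0.2248 0.07  ]
```

View pics/w2.png

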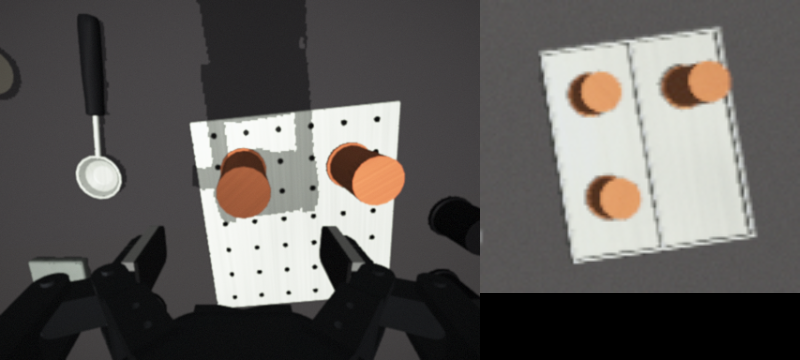

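The tray crop shows the short mould standing at (612,198) beside its sample. The wrist view shows the tall mould's top at (243,190), nearly centred, so I'll descend.

{"api": "apply_moves", "payload": {
  "increments": [
    {"slide": [0.05,0,0.62],"hand": 1,"rot": [0,0,0]},
    {"slide": [0,0,0.62],"rot": [0,0,0],"hand": 1},
    {"slide": [0,0,0.62],"rot": [0,0,0],"hand": 1},
    {"slide": [0,0,0.62],"rot": [0,0,0],"hand": 1},
    {"slide": [0,0,0.62],"rot": [0,0,0],"hand": 1},
    {"slide": [0,0,0.6],"rot": [0,0,0],"hand": 1},
    {"slide": [0,0,0],"rot": [0,0,0],"hand": 0},
    {"slide": [0,0,0],"rot": [0,0,0],"hand": 0},
    {"slide": [0,0,0],"rot": [0,0,0],"hand": 0},
    {"slide": [0,0,0],"rot": [0,0,0],"hand": 0}
  ],
  "squeeze": 40
}}

```text
time: 15.25
position: [0.5402, 0.2256, 0.0701]
tcp_rot: [[-0.998, -0.056, 0.001], [-0.056, 0.998, 0.0], [-0.001, 0.0, -1.0]]
ft_force: [-0.1, -0.0, 1.2]
finger_gap: 0.0463
finger_force: 41.1
```

```bash
python3 - <<'E'
from h import *
R=Rdown(3.6)
p=[.540,.225,.2]
plan([([.504,-.3415,.2],R,1)],np.array(p),R)
E
```

```text
[2.383, -18.771, 0.0] [0.0, 0.0, 0.0]
-- at [ 0.504  -0.3415  0.2   ]
```

{"api": "apply_moves", "payload": {
  "increments": [
    {"slide": [0,0,-0.5],"rot": [0,0,0],"hand": 0},
    {"slide": [0,0,-0.9],"rot": [0,0,0],"hand": 0},
    {"slide": [0,0,-0.95],"rot": [0,0,0],"hand": 0},
    {"slide": [0,0,-0.95],"rot": [0,0,0],"hand": 0},
    {"slide": [0.06,-0.45,-0.95],"rot": [0,0,0],"hand": 0},
    {"slide": [0.11,-0.9,0],"rot": [0,0,0],"hand": 0},
    {"slide": [0.12,-0.9,0],"rot": [0,0,0],"hand": 0},
    {"slide": [0.11,-0.9,0],"rot": [0,0,0],"hand": 0},
    {"slide": [0.12,-0.9,0],"rot": [0,0,0],"hand": 0},
    {"slide": [0.11,-0.9,0],"rot": [0,0,0],"hand": 0}
  ]
}}

```text
time: 16.5
position: [0.5289, 0.0754, 0.1979]
tcp_rot: [[-0.998, -0.056, 0.001], [-0.056, 0.998, -0.0], [-0.001, -0.0, -1.0]]
ft_force: [0.8, -0.1, -1.2]
finger_gap: 0.0464
finger_force: 41.4
```

{"api": "apply_moves", "payload": {
  "increments": [
    {"slide": [0.11,-0.9,0],"rot": [0,0,0],"hand": 0},
    {"slide": [0.12,-0.9,0],"rot": [0,0,0],"hand": 0},
    {"slide": [0.11,-0.9,0],"rot": [0,0,0],"hand": 0},
    {"slide": [0.12,-0.9,0],"rot": [0,0,0],"hand": 0},
    {"slide": [0.11,-0.9,0],"rot": [0,0,0],"hand": 0},
    {"slide": [0.12,-0.9,0],"rot": [0,0,0],"hand": 0},
    {"slide": [0.11,-0.9,0],"rot": [0,0,0],"hand": 0},
    {"slide": [0.12,-0.9,0],"rot": [0,0,0],"hand": 0},
    {"slide": [0.11,-0.9,0],"rot": [0,0,0],"hand": 0},
    {"slide": [0.12,-0.9,0],"rot": [0,0,0],"hand": 0}
  ]
}}

```text
time: 17.75
position: [0.5097, -0.1961, 0.1979]
tcp_rot: [[-0.998, -0.056, 0.001], [-0.056, 0.998, -0.0], [-0.001, -0.0, -1.0]]
ft_force: [-0.3, -0.2, -1.3]
finger_gap: 0.0461
finger_force: 41.4
```

{"api": "apply_moves", "payload": {
  "increments": [
    {"slide": [0.11,-0.9,0],"rot": [0,0,0],"hand": 0},
    {"slide": [0.12,-0.9,0],"rot": [0,0,0],"hand": 0},
    {"slide": [0.11,-0.9,0],"rot": [0,0,0],"hand": 0},
    {"slide": [0.12,-0.9,0],"rot": [0,0,0],"hand": 0},
    {"slide": [0.11,-0.9,0],"rot": [0,0,0],"hand": 0},
    {"slide": [0.05,-0.32,0.4],"rot": [0,0,0],"hand": 0},
    {"slide": [0,0,0.9],"rot": [0,0,0],"hand": 0},
    {"slide": [0,0,0.9],"rot": [0,0,0],"hand": 0},
    {"slide": [0,0,0.9],"rot": [0,0,0],"hand": 0},
    {"slide": [0,0,0.4],"rot": [0,0,0],"hand": 0}
  ]
}}

```text
time: 19.0
position: [0.4984, -0.3392, 0.0897]
tcp_rot: [[-0.998, -0.056, -0.003], [-0.056, 0.998, 0.003], [0.003, 0.004, -1.0]]
ft_force: [0.1, -0.3, -0.4]
finger_gap: 0.0461
finger_force: 41.3
```

{"api": "apply_moves", "payload": {
  "increments": [
    {"slide": [0,0,0.3],"rot": [0,0,0],"hand": 0},
    {"slide": [0,0,0.2],"rot": [0,0,0],"hand": 0},
    {"slide": [0,0,0.1],"rot": [0,0,0],"hand": 0},
    {"slide": [0,0,0.04],"rot": [0,0,0],"hand": 0},
    {"slide": [0,0,0],"rot": [0,0,0],"hand": 0},
    {"slide": [0,0,0],"rot": [0,0,0],"hand": 0},
    {"slide": [0,0,0],"rot": [0,0,0],"hand": 0},
    {"slide": [0,0,0],"rot": [0,0,0],"hand": 0},
    {"slide": [0,0,0],"rot": [0,0,0],"hand": 0},
    {"slide": [0,0,0],"rot": [0,0,0],"hand": 0}
  ]
}}

```text
time: 20.25
position: [0.4995, -0.3408, 0.0727]
tcp_rot: [[-0.998, -0.056, -0.0], [-0.056, 0.998, -0.0], [0.0, -0.0, -1.0]]
ft_force: [0.1, -0.2, -1.1]
finger_gap: 0.0462
finger_force: 41.3
```

{"api": "apply_moves", "payload": {
  "increments": [
    {"slide": [0,0,0.1],"rot": [0,0,0],"hand": 0},
    {"slide": [0,0,0.05],"rot": [0,0,0],"hand": 0},
    {"slide": [0,0,0.03],"rot": [0,0,0],"hand": 0},
    {"slide": [0,0,0.02],"rot": [0,0,0],"hand": 0},
    {"slide": [0,0,0.02],"rot": [0,0,0],"hand": 0},
    {"slide": [0,0,0],"rot": [0,0,0],"hand": 0},
    {"slide": [0,0,0],"rot": [0,0,0],"hand": 0},
    {"slide": [0,0,0],"rot": [0,0,0],"hand": 0},
    {"slide": [0,0,0],"rot": [0,0,0],"hand": 0},
    {"slide": [0,0,0],"rot": [0,0,0],"hand": 0}
  ]
}}

```text
time: 21.5
position: [0.4995, -0.3408, 0.0661]
tcp_rot: [[-0.998, -0.056, 0.0], [-0.056, 0.998, -0.0], [-0.0, -0.0, -1.0]]
ft_force: [-0.4, -0.6, -1.4]
finger_gap: 0.046
finger_force: 41.4
```

{"api": "apply_moves", "payload": {
  "increments": [
    {"slide": [0,0,0.02],"rot": [0,0,0],"hand": 0},
    {"slide": [0,0,0.01],"rot": [0,0,0],"hand": 0},
    {"slide": [0,0,0],"rot": [0,0,0],"hand": 0},
    {"slide": [0,0,0],"rot": [0,0,0],"hand": 0},
    {"slide": [0,0,0],"rot": [0,0,0],"hand": 0},
    {"slide": [0,0,0],"rot": [0,0,0],"hand": 0},
    {"slide": [0,0,0],"rot": [0,0,0],"hand": 0},
    {"slide": [0,0,0],"rot": [0,0,0],"hand": 0},
    {"slide": [0,0,0],"rot": [0,0,0],"hand": 0},
    {"slide": [0,0,0],"rot": [0,0,0],"hand": 0}
  ]
}}

```text
time: 22.75
position: [0.4995, -0.3409, 0.0661]
tcp_rot: [[-0.998, -0.056, 0.0], [-0.056, 0.998, -0.0], [-0.0, -0.0, -1.0]]
ft_force: [-1.3, 1.0, 5.7]
finger_gap: 0.0462
finger_force: 42.0
```

```bash
python3 - <<'E'
from h import *
R=Rdown(3.6)
plan([([.5285,.3452,.19],R,1)],np.array([.4995,-.341,.19]),R)
E
```

```text
[-2.401, 22.768, 0.0] [0.0, 0.0, 0.0]
-- at [0.5285 0.3452 0.19  ]
```

{"api": "apply_moves", "payload": {
  "increments": [
    {"slide": [0,0,0],"rot": [0,0,0],"hand": 0.8},
    {"slide": [0,0,0],"rot": [0,0,0],"hand": 0.8},
    {"slide": [0,0,0],"rot": [0,0,0],"hand": 0.8},
    {"slide": [0,0,-0.3],"rot": [0,0,0],"hand": 0.8},
    {"slide": [0,0,-0.8],"rot": [0,0,0],"hand": 0.8},
    {"slide": [0,0,-0.9],"rot": [0,0,0],"hand": 0.8},
    {"slide": [0,0,-0.9],"rot": [0,0,0],"hand": 1},
    {"slide": [0,0,-0.9],"rot": [0,0,0],"hand": 1},
    {"slide": [-0.05,0.45,-0.5],"rot": [0,0,0],"hand": 1},
    {"slide": [-0.1,0.93,0],"rot": [0,0,0],"hand": 1}
  ]
}}

```text
time: 24.0
position: [0.5021, -0.2988, 0.1953]
tcp_rot: [[-0.999, -0.055, 0.002], [-0.055, 0.999, -0.002], [-0.002, -0.002, -1.0]]
ft_force: [0.2, 0.4, 0.3]
finger_gap: 0.0851
finger_force: 0.0
```

{"api": "apply_moves", "payload": {
  "increments": [
    {"slide": [-0.1,0.93,0],"rot": [0,0,0],"hand": 1},
    {"slide": [-0.1,0.93,0],"rot": [0,0,0],"hand": 1},
    {"slide": [-0.1,0.93,0],"rot": [0,0,0],"hand": 1},
    {"slide": [-0.1,0.93,0],"rot": [0,0,0],"hand": 1},
    {"slide": [-0.1,0.93,0],"rot": [0,0,0],"hand": 1},
    {"slide": [-0.1,0.93,0],"rot": [0,0,0],"hand": 1},
    {"slide": [-0.1,0.93,0],"rot": [0,0,0],"hand": 1},
    {"slide": [-0.1,0.93,0],"rot": [0,0,0],"hand": 1},
    {"slide": [-0.1,0.93,0],"rot": [0,0,0],"hand": 1},
    {"slide": [-0.1,0.93,0],"rot": [0,0,0],"hand": 1}
  ]
}}

```text
time: 25.25
position: [0.5137, -0.0159, 0.1929]
tcp_rot: [[-0.998, -0.057, -0.004], [-0.057, 0.998, 0.001], [0.004, 0.002, -1.0]]
ft_force: [0.1, -0.4, 0.5]
finger_gap: 0.0855
finger_force: 0.0
```

{"api": "apply_moves", "payload": {
  "increments": [
    {"slide": [-0.1,0.93,0],"rot": [0,0,0],"hand": 1},
    {"slide": [-0.1,0.93,0],"rot": [0,0,0],"hand": 1},
    {"slide": [-0.1,0.93,0],"rot": [0,0,0],"hand": 1},
    {"slide": [-0.1,0.93,0],"rot": [0,0,0],"hand": 1},
    {"slide": [-0.1,0.93,0],"rot": [0,0,0],"hand": 1},
    {"slide": [-0.1,0.93,0],"rot": [0,0,0],"hand": 1},
    {"slide": [-0.1,0.93,0],"rot": [0,0,0],"hand": 1},
    {"slide": [-0.1,0.93,0],"rot": [0,0,0],"hand": 1},
    {"slide": [-0.1,0.93,0],"rot": [0,0,0],"hand": 1},
    {"slide": [-0.1,0.93,0],"rot": [0,0,0],"hand": 1}
  ]
}}

```text
time: 26.5
position: [0.5271, 0.2632, 0.1926]
tcp_rot: [[-0.998, -0.057, -0.004], [-0.057, 0.998, -0.001], [0.004, -0.001, -1.0]]
ft_force: [0.2, 0.4, 0.1]
finger_gap: 0.0855
finger_force: 0.0
```

{"api": "apply_moves", "payload": {
  "increments": [
    {"slide": [-0.1,0.93,0],"rot": [0,0,0],"hand": 1},
    {"slide": [-0.1,0.93,0],"rot": [0,0,0],"hand": 1},
    {"slide": [-0.1,0.93,0],"rot": [0,0,0],"hand": 1},
    {"slide": [0,0,0],"rot": [0,0,0],"hand": 1},
    {"slide": [0,0,0],"rot": [0,0,0],"hand": 1},
    {"slide": [0,0,0],"rot": [0,0,0],"hand": 1},
    {"slide": [0,0,0],"rot": [0,0,0],"hand": 1},
    {"slide": [0,0,0],"rot": [0,0,0],"hand": 1},
    {"slide": [0,0,0],"rot": [0,0,0],"hand": 1},
    {"slide": [0,0,0],"rot": [0,0,0],"hand": 1}
  ]
}}

```text
time: 27.75
position: [0.5346, 0.3452, 0.1943]
tcp_rot: [[-0.998, -0.056, 0.0], [-0.056, 0.998, 0.0], [-0.0, 0.0, -1.0]]
ft_force: [-0.3, -0.0, -0.3]
finger_gap: 0.0855
finger_force: 0.0
```

```bash
python3 - <<'E'
from h import *
from plant import ctrl,vision
s=ctrl.observe(); w=vision.get_image("wrist"); top=vision.get_image("top")
w["T"]=np.r_[np.c_[s["tcp_rot"],s["position"]],[[0,0,0,1]]]@w["T_tool_cam"]; pickle.dump(w,open("w3.pkl","wb"))
a=cv2.resize(w["pixels"][:,:,::-1],(512,384)); b=cv2.resize(top["pixels"][170:280,310:430,::-1],(288,264))
c=np.zeros((384,800,3),np.uint8); c[:,:512]=a; c[:264,512:]=b
cv2.imwrite("pics/w3.png",c)
plan([([.5285,.3452,.055],Rdown(3.6),5)])
E
```

```text
[0.04, 0.001, 0.928] [0.0, 0.0, -0.015]
[0.04, 0.001, 0.928] [0.0, 0.0, -0.015]
[0.04, 0.001, 0.928] [0.0, 0.0, -0.015]
[0.04, 0.002, 0.928] [0.0, 0.0, -0.015]
[0.04, 0.002, 0.928] [0.0, 0.0, -0.015]
-- at [0.5285 0.3452 0.055 ]
```

View pics/w3.png

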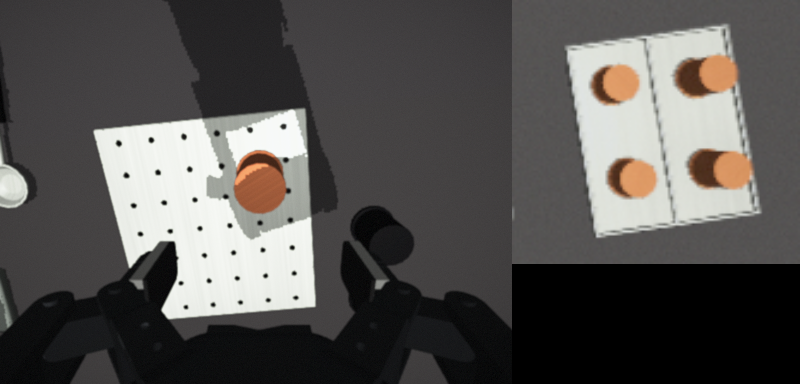

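The tray crop shows the tall mould standing in its row at (732,171). The mid mould's top is at (260,188) in the wrist view, 7-8 mm along tool x.

{"api": "apply_moves", "payload": {
  "increments": [
    {"slide": [0.12,0.01,0.6],"hand": 1,"rot": [0,0,0]},
    {"slide": [0.11,0.01,0.7],"rot": [0,0,0],"hand": 1},
    {"slide": [0,0,0.9],"rot": [0,0,0],"hand": 1},
    {"slide": [0,0,0.9],"rot": [0,0,0],"hand": 1},
    {"slide": [0,0,0.9],"rot": [0,0,0],"hand": 1},
    {"slide": [0,0,0.6],"rot": [0,0,0],"hand": 1},
    {"slide": [0,0,0],"rot": [0,0,0],"hand": 0},
    {"slide": [0,0,0],"rot": [0,0,0],"hand": 0},
    {"slide": [0,0,0],"rot": [0,0,0],"hand": 0},
    {"slide": [0,0,0],"rot": [0,0,0],"hand": 0}
  ],
  "squeeze": 50
}}

```text
time: 29.1
position: [0.5284, 0.3459, 0.0575]
tcp_rot: [[-0.998, -0.056, 0.002], [-0.056, 0.998, 0.001], [-0.002, 0.001, -1.0]]
ft_force: [0.2, 0.2, 3.3]
finger_gap: 0.0462
finger_force: 51.2
```

```bash
cat > fin.py <<'E'
from h import *
from plant import ctrl
th=3.6; L=np.array([.7179,-.0050,.0952])
R=Rdown(th,35); lz=-R[:,2]
E
python3 - <<'E'
from fin import *
s=ctrl.observe(); p=s["position"]; print(p,s["finger_gap"])
# mouth at z=.008, mould axis est (.528,.3452): mouth in tool frame
R0=np.array(s["tcp_rot"]); m=R0.T@(np.array([.528,.3452,.008])-p); print("mouth tool",m)
g=L+lz*.1-R@m; print("lens z",lz,"goal TCP",g, "pre",g+lz*.06)
plan([([.528,.345,.22],Rdown(th),6),(g+lz*.06,R,20),(g,R,4)])
E
```

```text
[0.52842429 0.3459323  0.05746269] 0.04615774529850983
mouth tool [ 0.00058427 -0.00075166  0.04946077]
lens z [-0.57244461 -0.03601516  0.81915204] goal TCP [ 0.63277245 -0.00960262  0.21796622] pre [ 0.59842577 -0.01176353  0.26711534]
[0.0, -0.004, -0.903] [0.002, 0.005, -0.013]
[0.001, -0.004, -0.903] [0.002, 0.005, -0.013]
[0.001, -0.004, -0.903] [0.002, 0.005, -0.013]
[0.002, -0.005, -0.903] [0.002, 0.005, -0.013]
[0.002, -0.005, -0.903] [0.002, 0.005, -0.013]
[0.002, -0.005, -0.903] [0.002, 0.005, -0.013]
-- at [0.528 0.345 0.22 ]
[-0.08, -0.601, -0.079] [0.0, -0.35, 0.0]
[-0.082, -0.601, -0.076] [0.0, -0.35, 0.0]
[-0.084, -0.601, -0.074] [0.0, -0.35, 0.0]
[-0.087, -0.601, -0.071] [0.0, -0.35, 0.0]
[-0.089, -0.601, -0.068] [0.0, -0.35, 0.0]
[-0.091, -0.601, -0.065] [0.0, -0.35, 0.0]
[-0.093, -0.601, -0.063] [0.0, -0.35, 0.0]
[-0.095, -0.601, -0.06] [0.0, -0.35, 0.0]
[-0.096, -0.601, -0.057] [0.0, -0.35, 0.0]
[-0.098, -0.601, -0.054] [0.0, -0.35, 0.0]
[-0.1, -0.601, -0.051] [0.0, -0.35, 0.0]
[-0.101, -0.601, -0.048] [0.0, -0.35, 0.0]
[-0.103, -0.601, -0.045] [0.0, -0.35, 0.0]
[-0.104, -0.601, -0.042] [0.0, -0.35, 0.0]
[-0.105, -0.601, -0.038] [0.0, -0.35, 0.0]
[-0.106, -0.601, -0.035] [0.0, -0.35, 0.0]
[-0.107, -0.601, -0.032] [0.0, -0.35, 0.0]
[-0.108, -0.601, -0.029] [0.0, -0.35, 0.0]
[-0.109, -0.601, -0.025] [0.0, -0.35, 0.0]
[-0.11, -0.601, -0.022] [0.0, -0.35, 0.0]
-- at [ 0.59842577 -0.01176353  0.26711534]
[0.0, -0.0, 0.5] [-0.0, -0.0, -0.0]
[0.0, -0.0, 0.5] [-0.0, -0.0, -0.0]
[0.0, -0.0, 0.5] [-0.0, -0.0, -0.0]
[-0.0, -0.0, 0.5] [-0.0, -0.0, -0.0]
-- at [ 0.63277245 -0.00960262  0.21796622]
```

{"api": "apply_moves", "payload": {
  "increments": [
    {"slide": [0,0,-0.5],"rot": [0,0,0],"hand": 0},
    {"slide": [0,0,-0.9],"rot": [0,0,0],"hand": 0},
    {"slide": [0,0,-0.95],"rot": [0,0,0],"hand": 0},
    {"slide": [0,0,-0.95],"rot": [0,0,0],"hand": 0},
    {"slide": [0,0,-0.95],"rot": [0,0,0],"hand": 0},
    {"slide": [0,-0.3,-0.95],"rot": [0,0,0],"hand": 0},
    {"slide": [-0.08,-0.6,-0.08],"rot": [0,-0.35,0],"hand": 0},
    {"slide": [-0.08,-0.6,-0.08],"rot": [0,-0.35,0],"hand": 0},
    {"slide": [-0.08,-0.6,-0.07],"rot": [0,-0.35,0],"hand": 0},
    {"slide": [-0.09,-0.6,-0.07],"rot": [0,-0.35,0],"hand": 0}
  ]
}}

```text
time: 30.35
position: [0.5412, 0.2646, 0.2226]
tcp_rot: [[-0.991, -0.056, 0.123], [-0.056, 0.998, 0.007], [-0.123, 0.0, -0.992]]
ft_force: [-0.1, -1.1, -1.0]
finger_gap: 0.0458
finger_force: 51.2
```

{"api": "apply_moves", "payload": {
  "increments": [
    {"slide": [-0.09,-0.6,-0.07],"rot": [0,-0.35,0],"hand": 0},
    {"slide": [-0.09,-0.6,-0.07],"rot": [0,-0.35,0],"hand": 0},
    {"slide": [-0.09,-0.6,-0.06],"rot": [0,-0.35,0],"hand": 0},
    {"slide": [-0.1,-0.6,-0.06],"rot": [0,-0.35,0],"hand": 0},
    {"slide": [-0.1,-0.6,-0.06],"rot": [0,-0.35,0],"hand": 0},
    {"slide": [-0.1,-0.6,-0.05],"rot": [0,-0.35,0],"hand": 0},
    {"slide": [-0.1,-0.6,-0.05],"rot": [0,-0.35,0],"hand": 0},
    {"slide": [-0.1,-0.6,-0.05],"rot": [0,-0.35,0],"hand": 0},
    {"slide": [-0.1,-0.6,-0.04],"rot": [0,-0.35,0],"hand": 0},
    {"slide": [-0.1,-0.6,-0.04],"rot": [0,-0.35,0],"hand": 0}
  ]
}}

```text
time: 31.6
position: [0.5752, 0.0864, 0.2459]
tcp_rot: [[-0.908, -0.056, 0.415], [-0.051, 0.998, 0.023], [-0.415, -0.0, -0.91]]
ft_force: [0.6, 0.3, -0.3]
finger_gap: 0.0459
finger_force: 51.2
```

{"api": "apply_moves", "payload": {
  "increments": [
    {"slide": [-0.1,-0.6,-0.04],"rot": [0,-0.35,0],"hand": 0},
    {"slide": [-0.1,-0.6,-0.04],"rot": [0,-0.35,0],"hand": 0},
    {"slide": [-0.11,-0.6,-0.03],"rot": [0,-0.35,0],"hand": 0},
    {"slide": [-0.11,-0.6,-0.03],"rot": [0,-0.35,0],"hand": 0},
    {"slide": [-0.11,-0.6,-0.03],"rot": [0,-0.35,0],"hand": 0},
    {"slide": [-0.11,-0.3,-0.02],"rot": [0,-0.35,0],"hand": 0},
    {"slide": [0,0,0],"rot": [0,0,0],"hand": 0},
    {"slide": [0,0,0],"rot": [0,0,0],"hand": 0},
    {"slide": [0,0,0],"rot": [0,0,0],"hand": 0},
    {"slide": [0,0,0],"rot": [0,0,0],"hand": 0}
  ]
}}

```text
time: 32.85
position: [0.5953, -0.0107, 0.2595]
tcp_rot: [[-0.818, -0.057, 0.573], [-0.047, 0.998, 0.033], [-0.574, 0.0, -0.819]]
ft_force: [0.3, -0.7, -1.8]
finger_gap: 0.046
finger_force: 51.3
```

```bash
python3 - <<'E'
from fin import *
from plant import vision
s=ctrl.observe(); print(s["time"],s["position"],s["tcp_rot"])
T=np.r_[np.c_[s["tcp_rot"],s["position"]],[[0,0,0,1]]]
w=vision.get_image("wrist"); w["T"]=T@w["T_tool_cam"]; sc=vision.get_image("scene"); pickle.dump((w,sc,T),open("w4.pkl","wb"))
c=np.zeros((384,800,3),np.uint8); c[:,:512]=w["pixels"][:,:,::-1]
c[:288,512:]=cv2.resize(sc["pixels"][120:255,140:275,::-1],(288,288),interpolation=cv2.INTER_CUBIC)
cv2.imwrite("pics/w4.png",c)
m=np.array([.0005,0,.0495]); g=L+lz*.1-R@m; plan([(g,R,4)])
E
```

```text
32.85 [ 0.59529202 -0.0106807   0.2595436 ] [[-8.17855500e-01 -5.70371481e-02  5.72589858e-01]
 [-4.67218206e-02  9.98372057e-01  3.27155584e-02]
 [-5.73523716e-01  4.15870781e-06 -8.19188957e-01]]
[-0.057, -0.014, 0.462] [-0.01, -0.0, -0.014]
[-0.057, -0.014, 0.462] [-0.01, -0.0, -0.014]
[-0.057, -0.015, 0.462] [-0.01, -0.0, -0.014]
[-0.057, -0.015, 0.462] [-0.01, -0.0, -0.014]
-- at [ 0.6327283  -0.01035855  0.21795002]
```

View pics/w4.png

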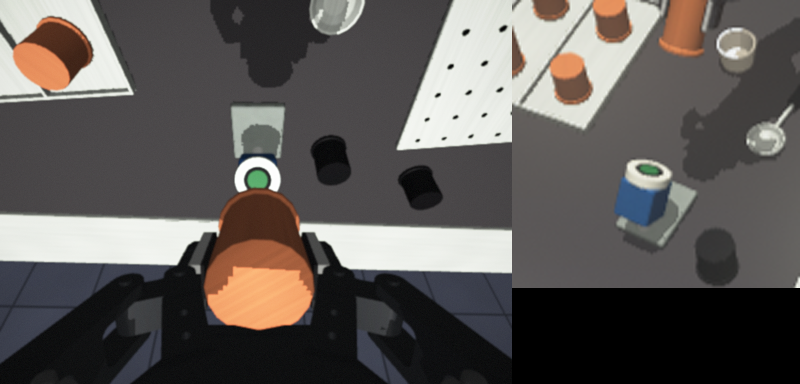

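The wrist view shows the held mould upright in the jaws, closed end near (259,290). The lens ring is at (257,180) and looks circular, so the tilt and yaw match. I'll overlay the predicted outlines to refine this.

```bash
python3 - <<'E'
from fin import *
w,sc,T=pickle.load(open("w4.pkl","rb")); K=w["intrinsics"]; C=w["T_tool_cam"]
def pj(P):
    q=(np.asarray(P)-C[:3,3])@C[:3,:3]; q=q@K.T; return q[:,:2]/q[:,2:]
a=np.linspace(0,2*np.pi,120); cir=lambda c,r,ex=np.eye(3)[0],ey=np.eye(3)[1]:np.array(c)+r*(np.cos(a)[:,None]*ex+np.sin(a)[:,None]*ey)
p=w["pixels"].astype(int)
org=((p[...,0]>70)&(p[...,0]-p[...,2]>35)); org[:, :190]=0; org[:,330:]=0; org[:175]=0
r,c=np.nonzero(org); print("img orange rows",r.min(),r.max(),"cols",c.min(),c.max())
for x in(-.004,-.002,0,.002,.004):
    d=pj(cir([x,0,-.0195],.0235)); e=pj(cir([x,0,.0495],.0265)); print(x,"disc bottom",d[:,1].max().round(1),"cols",d[:,0].min().round(1),d[:,0].max().round(1),"rim top",e[:,1].min().round(1))
g=(p[...,1]-p[...,0]>25); g[:150]=0;g[200:]=0; g[:,:230]=0; g[:,290:]=0
r,c=np.nonzero(g); print("green",c.mean(),r.mean(),len(r),"cols",c.min(),c.max(),"rows",r.min(),r.max())
Lt=T[:3,:3].T@(L-T[:3,3]); print("L in tool",Lt,"proj",pj([Lt]))
wh=((p.min(2)>170)); wh[:150]=0;wh[202:]=0; wh[:,:225]=0; wh[:,290:]=0
r,c=np.nonzero(wh); print("ring cols",c.min(),c.max(),"top",r.min(), "pred ring",[ (f(pj(cir(Lt,.027))[:,k])).round(1) for k in(0,1) for f in(np.min,np.max)])
# lens pos in tool from wrist ray at same depth
uv=[c0 for c0 in (0,)]
im=cv2.resize(w["pixels"][140:340,190:330,::-1],None,fx=3,fy=3,interpolation=cv2.INTER_CUBIC)
for P,col in((cir([.0005,0,-.0195],.0235),(255,255,0)),(cir([.0005,0,.0495],.0265),(255,255,0)),(cir(Lt,.027),(255,0,255))):
    q=((pj(P)-[190,140]+.5)*3-.5).astype(int); cv2.polylines(im,[q.reshape(-1,1,2)],True,col,1)
cv2.imwrite("pics/ov.png",im)
E
```

```text
img orange rows 188 330 cols 204 314
-0.004 disc bottom 344.8 cols 204.6 315.3 rim top 194.4
-0.002 disc bottom 341.2 cols 204.3 315.6 rim top 191.4
0 disc bottom 337.5 cols 204.0 315.9 rim top 188.3
0.002 disc bottom 333.9 cols 203.8 316.1 rim top 185.2
0.004 disc bottom 330.1 cols 203.5 316.4 rim top 182.2
green 257.0432098765432 178.87345679012347 324 cols 240 274 rows 160 187
L in tool [-0.00628607 -0.00132245  0.20501839] proj [[258.0319732  180.65323808]]
ring cols 235 280 top 150 pred ring [np.float64(235.6), np.float64(280.5), np.float64(158.3), np.float64(202.0)]
```

View pics/ov.png

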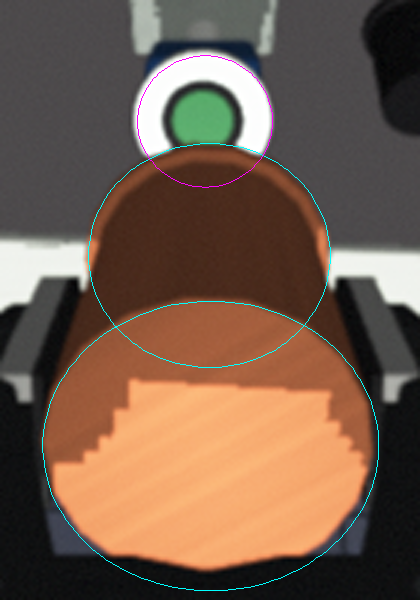

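The overlay fits to about 1-2 px. The mould axis is at tool x of about -0.5 mm, and the lens is about 1 mm off in tool x and 0.6 mm in y. I'll fold that into the goal.

```bash
cat >> fin.py <<'E'
L=L+R@np.array([.001,-.0006,0]); m=np.array([-.0005,0,.0495]); g=L+lz*.1-R@m
E
python3 -c "
from fin import *
print(g);plan([(g,R,6)])"
```

```text
[ 0.6311309  -0.01106024  0.21680287]
[-0.027, -0.013, 0.308] [-0.007, -0.0, -0.009]
[-0.027, -0.013, 0.308] [-0.007, -0.0, -0.009]
[-0.027, -0.013, 0.308] [-0.007, -0.0, -0.009]
[-0.027, -0.013, 0.308] [-0.007, -0.0, -0.009]
[-0.027, -0.013, 0.308] [-0.007, -0.0, -0.009]
[-0.027, -0.014, 0.308] [-0.007, -0.0, -0.009]
-- at [ 0.6311309  -0.01106024  0.21680287]
```

{"api": "apply_moves", "payload": {
  "increments": [
    {"slide": [-0.03,-0.01,0.3],"rot": [-0.01,0,-0.01],"hand": 0},
    {"slide": [-0.03,-0.01,0.3],"rot": [-0.01,0,-0.01],"hand": 0},
    {"slide": [-0.03,-0.01,0.3],"rot": [-0.01,0,-0.01],"hand": 0},
    {"slide": [-0.03,-0.02,0.3],"rot": [-0.01,0,-0.01],"hand": 0},
    {"slide": [-0.03,-0.02,0.3],"rot": [0,0,-0.01],"hand": 0},
    {"slide": [-0.02,-0.01,0.3],"rot": [0,0,0],"hand": 0},
    {"slide": [0,0,0.05],"rot": [0,0,0],"hand": 0},
    {"slide": [0,0,0],"rot": [0,0,0],"hand": 0},
    {"slide": [0,0,0],"rot": [0,0,0],"hand": 0},
    {"slide": [0,0,0],"rot": [0,0,0],"hand": 0}
  ]
}}

```text
time: 34.2
position: [0.6313, -0.0115, 0.2172]
tcp_rot: [[-0.817, -0.062, 0.573], [-0.05, 0.998, 0.036], [-0.574, 0.0, -0.819]]
ft_force: [-0.0, 0.2, -0.8]
finger_gap: 0.0461
finger_force: 51.3
```

```bash
python3 - <<'E'
from fin import *
from plant import vision
s=ctrl.observe(); print(s["time"],s["position"])
T=np.r_[np.c_[s["tcp_rot"],s["position"]],[[0,0,0,1]]]
a=np.linspace(0,2*np.pi,120)
ims=[]
for n in("scene","top"):
    i=vision.get_image(n); W=i["world_from_camera"]; K=i["intrinsics"]
    def pj(P):
        q=(P-W[:3,3])@W[:3,:3]@K.T; return q[:,:2]/q[:,2:]
    ci=lambda c,r: c+r*(np.cos(a)[:,None]*R[:,0]+np.sin(a)[:,None]*R[:,1])
    tl=lambda z: T[:3,:3]@(m+[0,0,z])+T[:3,3]
    c=pj(L[None])[0].astype(int); h=48; v0,u0=c[1]-h-15,c[0]-h
    x0=i["pixels"][v0:v0+2*h,u0:u0+2*h,::-1]; im=cv2.resize(x0,(400,400),interpolation=cv2.INTER_CUBIC); f=400/(2*h); raw=im.copy()
    for P,col in((ci(tl(0),.0265),(255,255,0)),(ci(tl(-.069),.0235),(255,255,0)),(ci(L,.027),(255,0,255))):
        q=((pj(P)-[u0,v0]+.5)*f-.5).astype(int); cv2.polylines(im,[q.reshape(-1,1,2)],True,col,1)
    ims.append(im)
cv2.imwrite("pics/fin.png",np.hstack(ims))
plan([(g,R,1)])
E
```

```text
34.2 [ 0.63133484 -0.0114605   0.21724568]
[0.014, 0.014, 0.007] [-0.005, 0.005, -0.012]
-- at [ 0.6311309  -0.01106024  0.21680287]
```

View pics/fin.png

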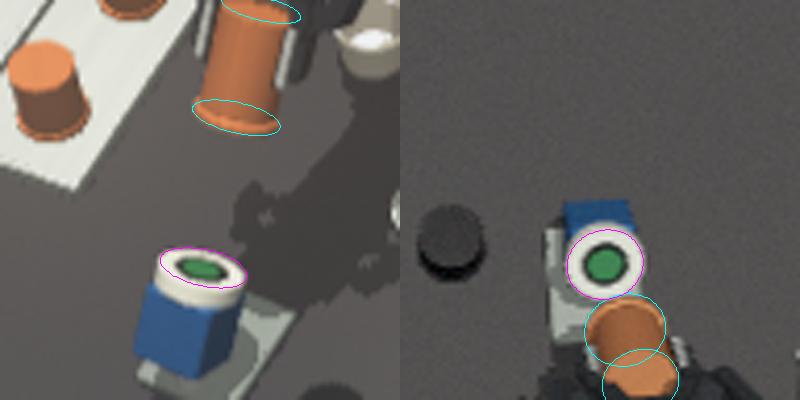

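The final view shows the predicted outlines matching. The lens is at (203,268) in the scene crop and (605,264) in the top crop, and the mould mouth is within about 1.5 mm. I'll make one small trim, let it settle and hand in.

{"api": "apply_moves", "payload": {
  "increments": [
    {"slide": [-0.02,0.03,0.01],"rot": [0,0,0],"hand": 0},
    {"slide": [0,0,0],"rot": [0,0,0],"hand": 0},
    {"slide": [0,0,0],"rot": [0,0,0],"hand": 0},
    {"slide": [0,0,0],"rot": [0,0,0],"hand": 0},
    {"slide": [0,0,0],"rot": [0,0,0],"hand": 0},
    {"slide": [0,0,0],"rot": [0,0,0],"hand": 0},
    {"slide": [0,0,0],"rot": [0,0,0],"hand": 0},
    {"slide": [0,0,0],"rot": [0,0,0],"hand": 0},
    {"slide": [0,0,0],"rot": [0,0,0],"hand": 0},
    {"slide": [0,0,0],"rot": [0,0,0],"hand": 0}
  ]
}}

```text
time: 35.55
position: [0.632, -0.0105, 0.217]
tcp_rot: [[-0.818, -0.062, 0.572], [-0.05, 0.998, 0.036], [-0.574, 0.0, -0.819]]
ft_force: [0.9, 0.5, 0.6]
finger_gap: 0.0464
finger_force: 51.3
```

```bash
python3 -c "
from plant import ctrl
s=ctrl.observe();print(s['position'],s['finger_force']);print(ctrl.hand_in())"
```

```text
[ 0.63198957 -0.01048326  0.21702762] 51.30383312702179
the job is handed in; nothing more can be done
None
```

I handed the job in at 35.6 s: the short and tall moulds stand upside down in their matching rows, and the 69 mm mould is held mouth to the lens at 10 cm, centred to about 2 mm by my measurements; no verdict came back.

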